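# Top up the insulator carrier and lift it level

## Robot

A 7-joint arm with a two-finger parallel gripper is mounted at the origin on a cart in front of the work surface, level with it; the furniture and walls round the work are solid. World frame = base frame: x ahead of the robot, y to its left, z up, the work surface at z = 0. Lengths are in m, angles in rad, forces in N, time in s.
With the tool pointing down it reaches from about 0.35 to 0.9 m from the base axis. Payload 8.1 kg.
Tool frame: the origin (TCP) lies where the fingers leave the gripper's body, on its centre line; the fingertips stand 66 mm ahead of it and the grasp point (between the pads) lies 47 mm ahead of it (arm.tip_reach is the distance from the TCP to the fingertips, in m); z points along the fingers, y is the direction in which the jaws open and shut (so a half turn about z gives the same grasp; the last joint's range is limited). The gripper opens to 92 mm and grips with 3 to 60 N. Pads are 19 mm wide; open, the fingers measure 130 mm over their backs; the gripper's body (75 mm by 190 mm) begins 47 mm behind the grasp point.
Start: joints at [-1.389, 0.434, 0.025, 1.573, -0.012, 1.134, -0.075], TCP at [0.176, 0.6, 0.292] pointing down, gripper open.
Joint ranges: [-2.62, 2.62], [-0.44, 2.09], [-1.27, 1.32], [0.08, 2.57], [-1.32, 4.46], [0.12, 2], [-2.74, 2.74]. Speed limits (rad/s): [2.22, 2.22, 3.01, 3.01, 3.14, 3.14, 3.14].

## Interface

Orientations are given as a rotation vector (axis times angle).
In Python, from cell import arm gives the robot as it stands.
- The arm moves only by the tool carry_out, never from a script. Its argument "plan" is a list of rows, each a list of 5 numbers: the shift along the world's x, y, z in cm, then the turn about the world's z in rad, then the finger opening in cm, from 0 to 9.18. In form: [[tx, ty, tz, spin, fingers], ...]. A call has 1 to 20 rows; each row is the pose to reach, as a shift and turn from the pose measured when the call began; what a row does not reach only later rows make up. A row lasts 1/10 s, in which the tool goes at most 50 mm and 8.59 degrees, less where a joint would pass 70% of its speed; a pose out of reach is approached as far as the arm can. A call with a gripper value outside its range is refused whole. The fingers move at their own pace and stop on an object; "squeeze" is the grip in N (left out, the last holds). Time passes only in rows, so rows that repeat a pose let the fingers close. It gives the time, the measured TCP pose, the force and the opening at its end, in the units of the state.
- arm.observe(): the state, without advancing time (a new reading comes with each control period).
- arm.get_image(name): name is "scene" or "top" or "wrist"; returns (picture, depth): 400x640x3 uint8, red, green, blue; 400x640 float32, m along the optical axis (not along the pixel's ray), 0 where there is no reading.
- arm.get_calibration(name): a dict with "intrinsics" (3x3 intrinsics, pixels), "rvec" (rotation vector, rad) and "tvec" (3), from world to camera coordinates, as OpenCV has them; the wrist camera has in their place "tool_from_camera" (4x4, takes a point from camera to tool coordinates, whose origin is the TCP and whose axes are the flange's). Camera axes: x right, y down, z forward; pixel columns grow to the right and rows downward; lengths in m; the calibration is good to about 2 mm. A picture is of the moment at which its call begins: read the wrist's pose just before it. get_calibration takes no time and is no camera call.
- arm.sign_off(): hands the job in, once; it reports no verdict.
The state is a dict: "clock": time; "joints": joint angles; "dq": joint speeds; "joint_efforts": joint torques, N m; "position": TCP position; "ee_rot": TCP orientation; "force": force on the tool from outside, world axes, zero at the start; "ft_torque": the same for the moment, N m; "width": opening from 0.0 (shut) to 1.0 (fully open).
Only numpy, scipy, OpenCV 4.12 (cv2) and the standard library are available. Lean on these libraries where they do the work, as an engineer would, in place of code of your own. Each camera call takes 0.05 s, during which the arm holds its last target. There are 200 camera calls.

## Task

One pile in the blue carrier is short of its top rod: take the loose red-brown rod from the V rest, lay it in the gap on top of the two rods there, in line with them and with its ends level with theirs, and let go of it while the carrier stands on the bench. Then take the carrier by the black grip bar, lift it straight up about ten centimetres clear of the bench with all six rods still in their piles, and finish while holding it there, level and still; do not put it down. Leave the other things on the bench where they are.

Things in the scene. Friction and masses are not known exactly. Their poses are not given: they have to be found in the camera images.
- carrier_handle (a point): centre of the black grip bar of the loose blue metal carrier (188 x 90 mm, 75 mm tall, 0.7 kg full, then balanced about the bar). Bar 14 mm thick (x), 80 long (y), 22 high, centred 64 mm above the underside; trough walls 23 mm tall. Pile axes 62 mm either side of the bar; piles reach 58 mm up, top rods 41 mm clear of the bar. x across, to the unfinished pile; y along bar and rods; z up; any yaw
- carrier_gap (a point): where the centre of the missing top rod has to be: over the gap between the two lower rods of the unfinished pile, midway along them, 43.8 mm above the carrier's underside (lower rods' axes 20 mm, their tops 34 mm above it). Moves with the carrier; axes as the carrier's, y along the rods
- spare_center (a point): centre of the loose third rod: red-brown plastic rod (standoff insulator), 28 mm diameter, 80 mm long, 75 g, brass insert in each end. Its y axis is the rod's axis (x and z turn with it as it rolls). At the start it lies level in the V rest, axis 30 mm above the bench.
- v_rest: small aluminium V rest fixed to the bench, 50 x 84 mm, carrying the loose rod on two 8 mm thick V plates 32 mm either side of the rod's middle, tops about 26 mm above the bench; between them only a 6 mm base plate lies under the rod. Origin under its centre; y along the rod
- full_left_center (a point): centre of the lower rod of the finished pile, outer side; red-brown plastic rod (standoff insulator), 28 mm diameter, 80 mm long, 75 g, brass insert in each end; y along the rod
- full_right_center (a point): centre of the lower rod of the finished pile, handle side; red-brown plastic rod (standoff insulator), 28 mm diameter, 80 mm long, 75 g, brass insert in each end; y along the rod
- full_top_center (a point): centre of the top rod of the finished pile, saddled on the two below it; red-brown plastic rod (standoff insulator), 28 mm diameter, 80 mm long, 75 g, brass insert in each end; y along the rod
- open_left_center (a point): centre of the lower rod of the unfinished pile, handle side; red-brown plastic rod (standoff insulator), 28 mm diameter, 80 mm long, 75 g, brass insert in each end; y along the rod
- open_right_center (a point): centre of the lower rod of the unfinished pile, outer side; red-brown plastic rod (standoff insulator), 28 mm diameter, 80 mm long, 75 g, brass insert in each end; y along the rod
- bead_cup: bystander: grey metal cup, 70 mm wide, 50 mm tall, origin at the centre of its underside
- pen_1: bystander: white and blue pen, 135 mm long, lying, origin under its centre
- pliers: bystander: orange-handled pliers, 161 mm long, lying, origin under the centre
- terminal_a: bystander: white terminal block 26 x 42 x 22 mm, origin under its centre

How it is judged:
On the way:
1. the third rod lies saddled on the two rods of the unfinished pile, let go, the carrier standing on the bench (x of spare_center in the frame of carrier_gap between -0.005 and 0.005 m and y of spare_center in the frame of carrier_gap between -0.012 and 0.012 m and z of spare_center in the frame of carrier_gap between -0.003 and 0.003 m and angle between the y axis of spare_center and the y axis of carrier_handle, either way round below 0.1 rad and height (world z) of carrier_handle below 0.068 m and contact force between spare and the arm below 0.05 N and linear speed of spare below 0.02 m/s), for 0.3 s.
At the end, for the whole second after the job is handed in: the carrier hangs from the fingers alone, underside 60 to 160 mm above the bench, tilted under 0.09 rad, still (20 mm/s, 0.15 rad/s); all six rods in their two piles (within 5 mm across, 12 mm along, 3 to 4 mm in height; third rod in line within 0.1 rad, untouched by the arm) (height (world z) of carrier_handle between 0.124 and 0.224 m and angle between carrier_handle's own z axis and vertical below 0.09 rad and linear speed of carrier below 0.02 m/s and angular speed of carrier below 0.15 rad/s and contact force between carrier and the fingers above 2 N and contact force between carrier and v_rest below 0.1 N and contact force between spare and the arm below 0.1 N and contact force between carrier and bead_cup below 0.1 N and contact force between carrier and pen_1 below 0.1 N and contact force between carrier and pliers below 0.1 N and contact force between carrier and terminal_a below 0.1 N and x of spare_center in the frame of carrier_gap between -0.005 and 0.005 m and y of spare_center in the frame of carrier_gap between -0.012 and 0.012 m and z of spare_center in the frame of carrier_gap between -0.003 and 0.003 m and angle between the y axis of spare_center and the y axis of carrier_handle, either way round below 0.1 rad and x of full_left_center in the frame of carrier_handle between -0.0818 and -0.0717 m and y of full_left_center in the frame of carrier_handle between -0.012 and 0.012 m and z of full_left_center in the frame of carrier_handle between -0.048 and -0.04 m and x of full_right_center in the frame of carrier_handle between -0.0522 and -0.0423 m and y of full_right_center in the frame of carrier_handle between -0.012 and 0.012 m and z of full_right_center in the frame of carrier_handle between -0.048 and -0.04 m and x of full_top_center in the frame of carrier_handle between -0.067 and -0.057 m and y of full_top_center in the frame of carrier_handle between -0.012 and 0.012 m and z of full_top_center in the frame of carrier_handle between -0.0242 and -0.0162 m and x of open_left_center in the frame of carrier_handle between 0.0423 and 0.0522 m and y of open_left_center in the frame of carrier_handle between -0.012 and 0.012 m and z of open_left_center in the frame of carrier_handle between -0.048 and -0.04 m and x of open_right_center in the frame of carrier_handle between 0.0717 and 0.0818 m and y of open_right_center in the frame of carrier_handle between -0.012 and 0.012 m and z of open_right_center in the frame of carrier_handle between -0.048 and -0.04 m); the arm keeps its last pose, push and grip.
It fails at once if a bystander (cup, pen, pliers or terminal block) is moved by more than 30 mm (distance of any of bead_cup, pen_1, pliers, terminal_a from where it was at the start of the episode above 0.03 m).
It fails at once if the carrier is tipped by more than 0.35 rad (angle between carrier_handle's own z axis and vertical above 0.35 rad).
It also fails if it takes over 53 s, if anything falls off the work surface, if the arm or the gripper's body presses on something with over 40 N, if the wrist force passes 120 N, or if a joint passes its speed limit or range.

## Working session

There is one attempt and no reset: what is moved stays moved. The work goes in short steps, Python scripts to look and compute and a tool call to move; the robot and the scene stay as the last step left them, time stands still between calls to the robot, and variables do not carry over. Pictures are saved under pics/ and viewed, about 8 in all and at most 12, crops included, and the job is handed in when it is done.

Besides the shell and the picture viewer there is one more tool, called after ">>>" as name([rows], argument=value, ...), one row to a line, values as JSON. carry_out: Moves the arm, as the interface text tells. Its arguments: {"type":"object","properties":{"plan":{"type":"array"},"squeeze":{"type":"number"}},"required":["plan"]}

```bash
mkdir -p pics
python3 - <<'E'
from cell import arm
import cv2,numpy as np
s=arm.observe();print(s)
for n in("top","scene"):
    p,d=arm.get_image(n);np.savez(f"{n}.npz",p=p,d=d);cv2.imwrite(f"pics/{n}1.png",p[:,:,::-1]);c=arm.get_calibration(n);print(n,c)
print(arm.get_calibration("wrist"))
E
```

```text
{'clock': 0.0, 'joints': array([-1.38858447,  0.43522457,  0.02500712,  1.57408495, -0.01162375,
        1.13401267, -0.0751061 ]), 'dq': array([-3.01160259e-04,  1.63798118e-03,  8.05228843e-04,  3.29550968e-04,
       -2.56796384e-04,  5.79710791e-05,  3.56024683e-04]), 'joint_efforts': array([ 5.04567215e-04, -6.67849731e+01,  9.84667428e-01, -3.14452851e+01,
       -6.05703495e-02,  4.31247451e-02,  1.77959864e-04]), 'position': array([0.17555391, 0.59941335, 0.291449  ]), 'ee_rot': array([-4.46039726e-01, -3.10967661e+00,  2.48422576e-03]), 'force': array([0.46435991, 0.82398037, 0.64369027]), 'ft_torque': array([ 0.00898637, -0.01778622,  0.02205151]), 'width': 1.0019273637515236}
top {'intrinsics': array([[518.73636103,   0.        , 326.79549722],
       [  0.        , 518.73636103, 193.80535449],
       [  0.        ,   0.        ,   1.        ]]), 'rvec': array([ 2.21052967, -2.15787637,  0.11243006]), 'tvec': array([-0.1079975 ,  0.60622348,  1.35468075])}
scene {'intrinsics': array([[412.49125639,   0.        , 316.88627876],
       [  0.        , 412.49125639, 195.31380568],
       [  0.        ,   0.        ,   1.        ]]), 'rvec': array([ 2.17186254, -1.25562721,  0.44426046]), 'tvec': array([-0.35920455,  0.40977207,  0.81720749])}
{'intrinsics': array([[349.78638078,   0.        , 320.732789  ],
       [  0.        , 349.78638078, 197.53824516],
       [  0.        ,   0.        ,   1.        ]]), 'tool_from_camera': array([[ 1.37493990e-04, -9.64256750e-01, -2.64969621e-01,
         6.97708200e-02],
       [ 9.99999987e-01,  1.11515860e-04,  1.13084916e-04,
        -7.24778801e-04],
       [-7.94945780e-05, -2.64969634e-01,  9.64256754e-01,
        -9.21054840e-02],
       [ 0.00000000e+00,  0.00000000e+00,  0.00000000e+00,
         1.00000000e+00]])}
```

View pics/top1.png

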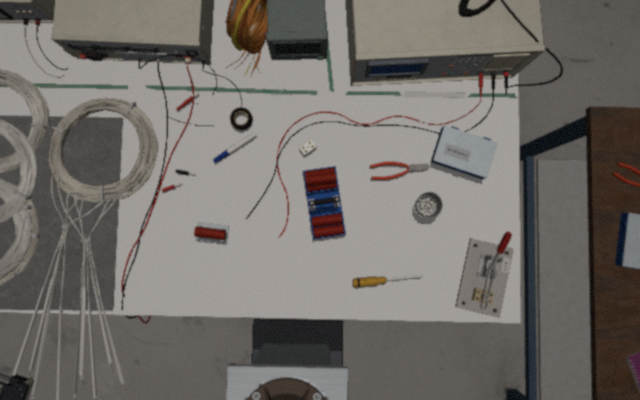

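View pics/scene1.png

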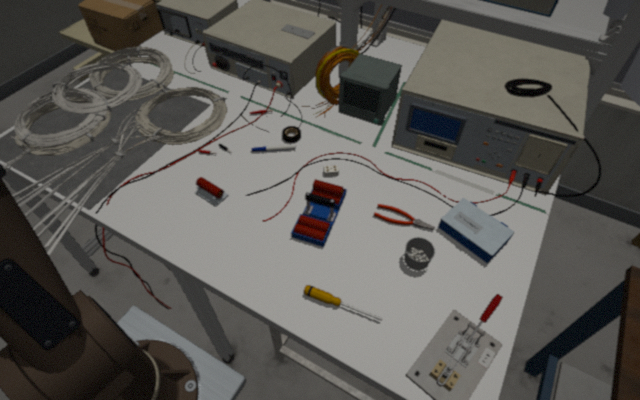

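The top view shows the carrier at about (324,203), long axis nearly vertical in the image, with the spare in its rest at (211,233). The pen is at (235,150), the terminal at (308,148), the pliers at (398,171) and the cup at (427,207). Next I'll measure these with the depth data.

```bash
cat > h.py <<'E'
import cv2,numpy as np
from scipy.spatial.transform import Rotation as R
def cloud(p,d,K,Rcw,tcw):
    v,u=np.mgrid[:d.shape[0],:d.shape[1]]
    c=np.stack([(u-K[0,2])/K[0,0]*d,(v-K[1,2])/K[1,1]*d,d],-1)
    return c@Rcw.T+tcw
def fixed(arm,n,p,d):
    c=arm.get_calibration(n);r=R.from_rotvec(c["rvec"]).as_matrix()
    return cloud(p,d,c["intrinsics"],r.T,-r.T@c["tvec"])
def wrist(arm):
    s=arm.observe();p,d=arm.get_image("wrist");c=arm.get_calibration("wrist")
    T=np.eye(4);T[:3,:3]=R.from_rotvec(s["ee_rot"]).as_matrix();T[:3,3]=s["position"];T=T@c["tool_from_camera"]
    return s,p,d,cloud(p,d,c["intrinsics"],T[:3,:3],T[:3,3]),T
def masks(p):
    h=cv2.cvtColor(p,cv2.COLOR_RGB2HSV);H,S,V=h[...,0],h[...,1],h[...,2]
    return ((H<10)|(H>170))&(S>110)&(V>35),(H>95)&(H<130)&(S>110)&(V>35)
def rect(P):
    (c,(w,h),a)=cv2.minAreaRect((P[:,:2]*1000).astype(np.float32))
    if w<h:w,h,a=h,w,a+90
    return np.round(c,1),round(w,1),round(h,1),round((a+90)%180-90,2)
E
python3 - <<'E'
from h import *;from cell import arm
for n in("top","scene"):
    z=np.load(n+".npz");p,d=z["p"],z["d"];W=fixed(arm,n,p,d);r,b=masks(p)
    print(n,"table z",np.median(W[150:250,250:300,2]) if n=="top" else "")
    for nm,m in(("red",r),("blue",b)):
        k,l,st,c=cv2.connectedComponentsWithStats(m.astype(np.uint8))
        for i in range(1,k):
            if st[i,4]>40:
                Q=W[(l==i)&(d>0)]
                if len(Q) and .25<np.median(Q[:,0])<.9: print(nm,c[i].round(),st[i,4],rect(Q),"z",np.percentile(Q[:,2],[10,50,90]).round(3))
p=np.load("top.npz")["p"];q=np.load("scene.npz")["p"]
cv2.imwrite("pics/c.png",np.hstack([cv2.resize(p[130:260,180:360],(390,282)[::1],interpolation=2),cv2.resize(q[160:260,180:360],(390,282))])[:,:,::-1])
E
```

```text
top table z 0.00018243941900653038
red [186. 102.] 56 (array([846.6, 296.7]), 54.5, 15.2, -49.86) z [0.007 0.012 0.019]
red [389. 164.] 103 (array([ 694.5, -261.6]), 100.2, 13.6, -88.11) z [0.008 0.011 0.016]
red [629. 167.] 132 (array([ 714.5, -958.2]), 79.0, 21.4, 63.67) z [-0.06  -0.049 -0.044]
red [320. 179.] 576 (array([647.9, -75. ]), 77.2, 53.0, -80.34) z [0.029 0.048 0.058]
red [390. 176.] 105 (array([ 664.1, -265.5]), 103.4, 14.0, -75.97) z [0.005 0.012 0.016]
red [626. 179.] 154 (array([ 677.6, -948.6]), 90.6, 23.1, 61.67) z [-0.059 -0.049 -0.044]
red [327. 225.] 572 (array([525.9, -96.3]), 77.9, 52.7, -80.17) z [0.026 0.031 0.036]
red [210. 233.] 267 (array([497.3, 210.9]), 77.4, 23.9, 84.24) z [0.037 0.041 0.046]
red [504. 243.] 128 (array([ 490.8, -537.5]), 51.6, 15.3, -9.46) z [0.093 0.112 0.125]
blue [221. 156.] 49 (array([704.1, 195.2]), 38.7, 8.3, -54.97) z [0.011 0.015 0.02 ]
blue [323. 194.] 256 (array([605.3, -82.6]), 84.0, 29.3, -80.34) z [0.003 0.007 0.026]
blue [325. 209.] 279 (array([569.3, -89.5]), 82.6, 29.9, -80.63) z [0.003 0.007 0.023]
blue [621. 238.] 20
[... 254 characters left out ...]
044]
red [327. 191.] 395 (array([621.7, -85.3]), 82.1, 70.7, -68.41) z [0.031 0.048 0.057]
red [395. 215.] 273 (array([ 674.1, -262.9]), 98.8, 48.3, -81.15) z [0.007 0.01  0.013]
red [311. 227.] 544 (array([520.2, -97.4]), 77.6, 54.3, -80.04) z [0.025 0.031 0.033]
red [491. 308.] 194 (array([ 484.4, -539.4]), 50.7, 12.5, -10.69) z [0.092 0.108 0.122]
blue [338. 204.] 58 (array([ 639.5, -117.5]), 67.3, 13.0, 0.57) z [0.005 0.016 0.021]
blue [319. 211.] 276 (array([586.7, -78.6]), 65.7, 50.8, -77.61) z [0.003 0.005 0.007]
blue [313. 237.] 188 (array([530.3, -97.1]), 83.9, 83.7, -80.36) z [0.007 0.018 0.023]
blue [464. 241.] 341 (array([ 677.4, -446.6]), 144.4, 9.2, 72.35) z [0.008 0.02  0.033]
```

View pics/c.png

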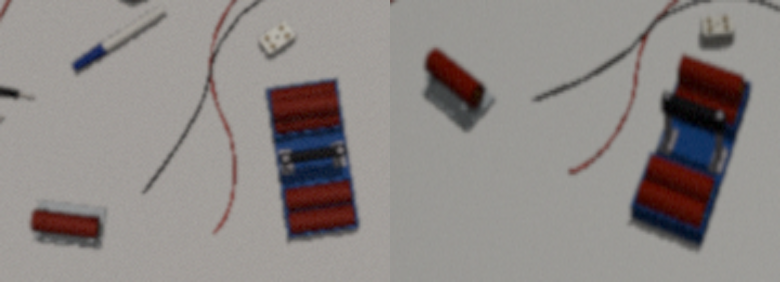

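The crop shows the finished pile at the far end (higher x) and the open pile at the near end, beside (0.526,-0.096). The carrier x axis points at about 190° and the spare's axis lies at about 84°. I'll move over the spare.

>>> carry_out([
  [32.1,-38.8,-4,-1.39,5.5],
  [32.1,-38.8,-4,-1.39,5.5],
  [32.1,-38.8,-4,-1.39,5.5],
  [32.1,-38.8,-4,-1.39,5.5],
  [32.1,-38.8,-4,-1.39,5.5],
  [32.1,-38.8,-4,-1.39,5.5],
  [32.1,-38.8,-4,-1.39,5.5],
  [32.1,-38.8,-4,-1.39,5.5],
  [32.1,-38.8,-4,-1.39,5.5],
  [32.1,-38.8,-4,-1.39,5.5],
  [32.1,-38.8,-4,-1.39,5.5],
  [32.1,-38.8,-4,-1.39,5.5],
  [32.1,-38.8,-4,-1.39,5.5],
  [32.1,-38.8,-4,-1.39,5.5],
  [32.1,-38.8,-4,-1.39,5.5],
  [32.1,-38.8,-4,-1.39,5.5],
], squeeze=15)

```text
clock: 1.7
position: [0.496, 0.2124, 0.2516]
ee_rot: [-2.331, -2.104, 0.001]
force: [0.1, -0.8, 0.4]
width: 0.6
```

```bash
cat > look.py <<'E'
import sys;from h import *;from cell import arm
s,p,d,W,T=wrist(arm);cv2.imwrite(f"pics/{sys.argv[1]}.png",p[:,:,::-1])
Rm=R.from_rotvec(s["ee_rot"]).as_matrix();a=np.degrees(np.arctan2(Rm[1,1],Rm[0,1]))
print(s["clock"],s["position"].round(4),"jaw",a,"tool z",Rm[:,2].round(4),"w",s["width"],"F",s["force"].round(2))
t=(W[...,2]<.004)&(d>0);print("table z",np.median(W[t][:,2]))
r,b=masks(p)
for nm,m in(("red",r),("blue",b)):
    k,l,st,c=cv2.connectedComponentsWithStats(m.astype(np.uint8))
    for i in range(1,k):
        if st[i,4]>300:
            Q=W[(l==i)&(d>0)]
            print(nm,c[i].round(),st[i,4],rect(Q),"z",np.percentile(Q[:,2],[10,50,98]).round(4))
            zt=np.percentile(Q[:,2],98)
np.savez("w.npz",p=p,d=d,W=W)
E
python3 look.py w1
```

```text
1.7 [0.496  0.2124 0.2516] jaw -5.853517596167729 tool z [-1.5e-03  4.0e-04 -1.0e+00] w 0.5997462093917039 F [ 0.14 -0.79  0.38]
table z -0.0006269777333334781
red [545.  24.] 1053 (array([707.6, 327.8]), 190.8, 10.3, -20.51) z [0.0034 0.0046 0.0062]
red [441.  28.] 382 (array([615.8, 333.7]), 34.0, 8.5, -69.94) z [0.0087 0.0101 0.0118]
blue [539. 174.] 500 (array([705. , 195.8]), 44.9, 12.0, -54.7) z [0.013  0.0145 0.0166]
```

View pics/w1.png

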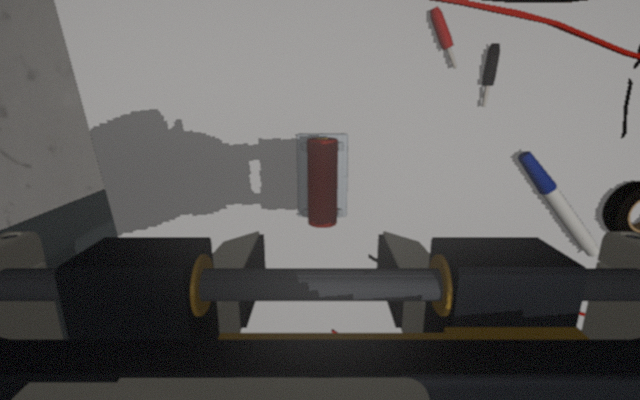

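The rod is at about (322,182), upright in the image and so already square to the jaws. It sits in shadow, so the mask missed it.

Run:
```python
from h import *
z=np.load("w.npz");p,d,W=z["p"],z["d"],z["W"]
h=cv2.cvtColor(p,cv2.COLOR_RGB2HSV);m=((h[...,0]<12)|(h[...,0]>168))&(h[...,1]>110)
m[:110]=0;m[250:]=0;m[:,:290]=0;m[:,360:]=0
Q=W[m&(d>0)];print(len(Q),rect(Q),np.percentile(Q[:,2],[5,50,95,99]))
T=Q[Q[:,2]>.038];print(rect(T),T.mean(0))
```

```text
117 (array([498.7, 211.8]), 78.1, 19.3, 82.6) [0.03955657 0.0424378  0.04425808 0.04516668]
(array([498.3, 211.8]), 78.0, 19.3, 83.3) [0.49928067 0.21086962 0.04222645]
```

>>> carry_out([
  [0.2,-0.1,-5,0,5.5],
  [0.2,-0.1,-9,0,5.5],
  [0.2,-0.1,-12,0,5.5],
  [0.2,-0.1,-14,0,5.5],
  [0.2,-0.1,-15.5,0,5.5],
  [0.2,-0.1,-16.35,0,5.5],
  [0.2,-0.1,-16.35,0,5.5],
  [0.2,-0.1,-16.35,0,5.5],
  [0.2,-0.1,-16.35,0,5.5],
])

```text
clock: 2.65
position: [0.4987, 0.2115, 0.089]
ee_rot: [-2.332, -2.104, -0.001]
force: [-0.7, 0.1, 0.5]
width: 0.595
```

>>> carry_out([
  [0,0,0,0,2.0],
  [0,0,0,0,2.0],
  [0,0,0,0,2.0],
  [0,0,0,0,2.0],
  [0,0,0,0,2.0],
  [0,0,0,0,2.0],
  [0,0,0,0,2.0],
  [0,0,0,0,2.0],
], squeeze=15)

```text
clock: 3.45
position: [0.4971, 0.2117, 0.0889]
ee_rot: [-2.33, -2.103, 0.002]
force: [-5.5, 1.1, 5.3]
width: 0.304
```

The rod is held, at 27.9 mm opening. I'll lift it and hover beside the carrier for a closer look.

>>> carry_out([
  [0,0,1,0,2.0],
  [0,0,3,0,2.0],
  [0,0,7,0,2.0],
  [0,0,11,0,2.0],
  [0,0,15,0,2.0],
  [1,-4,18,0.05,2.0],
  [2,-8,18,0.1,2.0],
  [3,-12,18,0.15,2.0],
  [4,-16,18,0.2,2.0],
  [5,-20,18,0.271,2.0],
  [6,-24,18,0.271,2.0],
  [6.5,-28,18,0.271,2.0],
  [6.5,-32,18,0.271,2.0],
  [6.5,-36,18,0.271,2.0],
  [6.5,-39,18,0.271,2.0],
  [6.5,-40,18,0.271,2.0],
  [6.5,-40,18,0.271,2.0],
  [6.5,-40,18,0.271,2.0],
  [6.5,-40,18,0.271,2.0],
])

```text
clock: 5.35
position: [0.5625, -0.1862, 0.2689]
ee_rot: [-2.021, -2.401, 0.002]
force: [0.3, -0.5, -1.1]
width: 0.299
```

```bash
sed -i 's/(S>110)&(V>35),/(S>110)\&(V>20),/' h.py; python3 look.py w2
```

```text
5.35 [ 0.5625 -0.1862  0.2689] jaw 9.834559492044153 tool z [-0.0034  0.0012 -1.    ] w 0.29880131080614925 F [ 0.27 -0.52 -1.07]
table z -0.0006150534844740485
red [588. 124.] 1026 (array([ 818.9, -116.1]), 268.0, 45.6, -84.44) z [0.0027 0.0039 0.0055]
red [436.  72.] 4856 (array([647.5, -76.7]), 78.4, 54.6, -80.4) z [0.03   0.0527 0.0581]
red [283.  74.] 2362 (array([ 512.5, -100.2]), 78.9, 24.6, -81.05) z [0.0272 0.0318 0.0344]
red [314.  72.] 2425 (array([540.7, -94.8]), 78.0, 25.3, -81.3) z [0.0276 0.0319 0.0344]
red [321. 246.] 2203 (array([ 562.1, -174.2]), 31.0, 26.7, -84.27) z [0.2184 0.2221 0.224 ]
red [321. 316.] 1688 (array([ 567.1, -212. ]), 26.2, 23.3, 12.65) z [0.2171 0.2216 0.2239]
blue [343.  77.] 2022 (array([562.3, -86.2]), 109.9, 56.6, -54.98) z [0.0047 0.0058 0.0569]
blue [403.  77.] 323 (array([632.1, -79.4]), 87.5, 33.8, -76.69) z [0.0214 0.0225 0.024 ]
blue [387.  74.] 1129 (array([605.4, -83.4]), 86.6, 24.7, -80.75) z [0.0047 0.0057 0.0076]
```

View pics/w2.png

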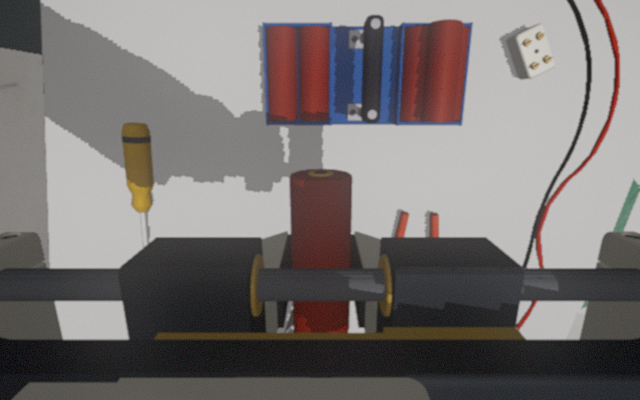

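The carrier is fully visible: open-pile rods at columns 283 and 314, bar at 373, full pile at 436. The held rod spans rows 170–330. I'll refine the numbers with ridge fits.

Run:
```python
from h import *
z=np.load("w.npz");p,d,W=z["p"],z["d"],z["W"];r,b=masks(p)
u=np.array([np.cos(np.radians(-80.5)),np.sin(np.radians(-80.5))]);n=np.array([-u[1],u[0]])
def fit(name,box,zr):
    m=np.zeros_like(r);m[box[0]:box[1],box[2]:box[3]]=1
    Q=W[m&(d>0)];Q=Q[(Q[:,2]>zr[0])&(Q[:,2]<zr[1])]
    a=Q[:,:2]@u;c=Q[:,:2]@n
    # cylinder: fit z = z0-(c-c0-k a)^2/2R locally -> per-slice circle lsq
    ks=np.linspace(a.min()+.005,a.max()-.005,9);out=[]
    for k in ks:
        s=abs(a-k)<.004;A=np.c_[2*c[s],2*Q[s,2],np.ones(s.sum())]
        x=np.linalg.lstsq(A,c[s]**2+Q[s,2]**2,rcond=None)[0];out.append((k,x[0],x[1],np.sqrt(x[2]+x[0]**2+x[1]**2)))
    o=np.array(out);f=np.polyfit(o[:,0],o[:,1],1);am=np.percentile(a,[.5,99.5]);mid=am.mean()
    c0=np.polyval(f,mid);print(name,"centre",(mid*u+c0*n).round(4),"z",np.median(o[:,2]).round(4),"R",np.median(o[:,3]).round(4),"ext",np.diff(am).round(4),"angle",round(-80.5+np.degrees(np.arctan(f[0])),2))
fit("near-outer",(15,130,260,298),(.025,.04))
fit("near-inner",(15,130,299,330),(.025,.04))
fit("full top",(10,130,420,470),(.046,.065))
fit("held",(165,345,285,357),(.213,.235))
m=np.zeros_like(r);m[5:130,355:390]=1;Q=W[m&(d>0)];Q=Q[(Q[:,2]>.07)&(Q[:,2]<.08)];print("bar",len(Q),rect(Q),Q[:,2].mean())
```

```text
near-outer centre [ 0.5113 -0.1003] z 0.0207 R 0.0128 ext [0.079] angle -80.1
near-inner centre [ 0.5403 -0.0953] z 0.0208 R 0.0128 ext [0.0789] angle -80.17
full top centre [ 0.6477 -0.0766] z 0.0444 R 0.013 ext [0.0787] angle -80.23
held centre [ 0.5626 -0.1837] z 0.2107 R 0.0132 ext [0.0743] angle -79.98
bar 1898 (array([586.7, -87. ]), 78.9, 14.2, -80.18) 0.07397560347214215
```

The fits agree well. The gap is at (0.5258,-0.0978), the handle at (0.5867,-0.0871) and the axis at -80.2°. I'll go above the gap, then descend.

>>> carry_out([
  [-1.5,4,0,0,2.0],
  [-3.7,8.8,0,0,2.0],
  [-3.7,8.8,-4,0,2.0],
  [-3.7,8.8,-8,0,2.0],
  [-3.7,8.8,-12,0,2.0],
  [-3.7,8.8,-14,0,2.0],
  [-3.7,8.8,-15.2,0,2.0],
  [-3.7,8.8,-15.7,0,2.0],
  [-3.7,8.8,-15.7,0,2.0],
  [-3.7,8.8,-15.7,0,2.0],
  [-3.7,8.8,-15.7,0,2.0],
])

```text
clock: 6.5
position: [0.5262, -0.0984, 0.113]
ee_rot: [-2.022, -2.402, 0.0]
force: [-0.2, -0.5, -0.9]
width: 0.301
```

```bash
python3 look.py w3
```

```text
6.5 [ 0.5262 -0.0984  0.113 ] jaw 9.8392579508619 tool z [-0.0014  0.0011 -1.    ] w 0.3012830072164742 F [-0.18 -0.55 -0.88]
table z -0.0005796010859819289
red [480.  34.] 2332 (array([591. ,  20.8]), 170.6, 22.4, 7.47) z [0.0026 0.0036 0.0052]
red [554. 212.] 11836 (array([619.6, -69.8]), 105.1, 57.5, 11.01) z [0.0289 0.0466 0.058 ]
red [321. 217.] 7789 (array([523. , -80.7]), 55.3, 45.3, 10.35) z [0.0307 0.0634 0.0679]
red [321. 316.] 1689 (array([ 529.7, -124.4]), 35.8, 28.5, 18.54) z [0.0613 0.0658 0.068 ]
red [559. 313.] 1444 (array([627.9, -97.3]), 69.1, 22.8, -25.71) z [0.048  0.0556 0.0582]
blue [456. 157.] 715 (array([591.1, -47.2]), 42.0, 14.9, 2.43) z [0.0047 0.0057 0.007 ]
blue [541. 165.] 1186 (array([623.8, -58.2]), 109.4, 48.2, 22.04) z [0.0173 0.0224 0.0737]
blue [406. 208.] 4168 (array([568.5, -77.8]), 56.9, 45.5, 10.19) z [0.0049 0.0058 0.0584]
```

View pics/w3.png

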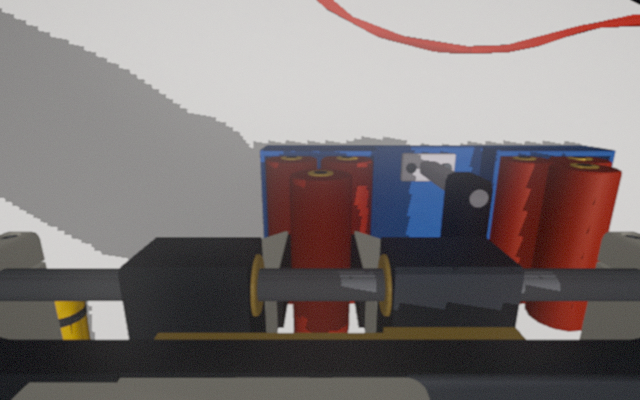

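The held rod sits centred over the two lower rods (columns 290 and 346, held rod at 321), level and in line. Lowering.

>>> carry_out([
  [0,0.05,-0.4,0,2.0],
  [0,0.05,-0.7,0,2.0],
  [0,0.05,-0.95,0,2.0],
  [0,0.05,-1.1,0,2.0],
  [0,0.05,-1.1,0,2.0],
  [0,0.05,-1.1,0,2.0],
])

```text
clock: 7.15
position: [0.5255, -0.0979, 0.1021]
ee_rot: [-2.021, -2.401, 0.001]
force: [-4.0, 1.3, 8.6]
width: 0.299
```

>>> carry_out([
  [0,0,0,0,3.0],
  [0,0,0,0,3.4],
  [0,0,0,0,3.8],
  [0,0,0,0,4.4],
  [0,0,0,0,4.4],
  [0,0,0,0,4.4],
  [0,0,0,0,4.4],
])

```text
clock: 7.85
position: [0.5255, -0.0979, 0.102]
ee_rot: [-2.021, -2.401, 0.001]
force: [-0.0, 0.1, -1.0]
width: 0.479
```

>>> carry_out([
  [0,0,1,0,4.4],
  [0,0,3,0,4.4],
  [0,0,6,0,4.4],
  [0,0,10,0,4.4],
  [0,-4,14,0,4.4],
  [3,-9,16.5,0,4.4],
  [3.7,-9,16.5,0,4.4],
  [3.7,-9,16.5,0,4.4],
  [3.7,-9,16.5,0,4.4],
])

```text
clock: 8.75
position: [0.5622, -0.1879, 0.2672]
ee_rot: [-2.022, -2.4, 0.001]
force: [-0.1, 1.4, 0.5]
width: 0.479
```

```bash
python3 look.py w4
cat > fit.py <<'E'
from h import *
z=np.load("w.npz");p,d,W=z["p"],z["d"],z["W"]
u=np.array([np.cos(np.radians(-80.2)),np.sin(np.radians(-80.2))]);n=np.array([-u[1],u[0]])
def fit(name,c0,zr,w):
    Q=W[d>0];D=Q[:,:2]-c0;Q=Q[(Q[:,2]>zr[0])&(Q[:,2]<zr[1])&(abs(D@u)<.055)&(abs(D@n)<w)]
    a=Q[:,:2]@u;c=Q[:,:2]@n;out=[]
    for k in np.linspace(a.min()+.005,a.max()-.005,9):
        s=abs(a-k)<.004;x=np.linalg.lstsq(np.c_[2*c[s],2*Q[s,2],np.ones(s.sum())],c[s]**2+Q[s,2]**2,rcond=None)[0]
        out.append((k,x[0],x[1]))
    o=np.array(out);f=np.polyfit(o[:,0],o[:,1],1);am=np.percentile(a,[.5,99.5]);mid=am.mean()
    print(name,(mid*u+np.polyval(f,mid)*n).round(4),"z",np.median(o[:,2]).round(4),"ztop",np.percentile(Q[:,2],98).round(4),"ext",np.diff(am).round(4),"ang",round(-80.2+np.degrees(np.arctan(f[0])),2))
fit("spare",[.5258,-.0978],(.046,.07),.02)
fit("full top",[.6477,-.0766],(.046,.07),.02)
Q=W[d>0];D=Q[:,:2]-[.5867,-.0871];Q=Q[(Q[:,2]>.069)&(Q[:,2]<.085)&(abs(D@n)<.03)&(abs(D@u)<.06)];print("bar",rect(Q),Q[:,2].mean())
E
python3 fit.py
```

```text
8.75 [ 0.5622 -0.1879  0.2672] jaw 9.784591540513185 tool z [-0.0029  0.0018 -1.    ] w 0.4786233440513591 F [-0.08  1.43  0.47]
table z -0.000618585806504035
red [592. 119.] 989 (array([756. , -90.6]), 228.6, 217.3, -23.68) z [0.0027 0.0038 0.0055]
red [300.  71.] 5226 (array([526.6, -97.8]), 79.4, 53.8, -80.04) z [0.0299 0.0514 0.0579]
red [437.  70.] 5165 (array([647.3, -76.7]), 78.7, 54.4, -80.04) z [0.0298 0.0521 0.058 ]
blue [344.  77.] 2236 (array([568.2, -90. ]), 93.9, 40.9, -70.45) z [0.0047 0.0058 0.0576]
blue [392.  74.] 1559 (array([620.6, -81.1]), 87.0, 59.3, -80.37) z [0.0048 0.006  0.0241]
spare [ 0.5259 -0.0987] z 0.0441 ztop 0.0582 ext [0.0792] ang -80.25
full top [ 0.6477 -0.0766] z 0.0444 ztop 0.0582 ext [0.0785] ang -80.16
bar (array([586.7, -87. ]), 78.7, 14.2, -80.26) 0.07390966246222799
```

View pics/w4.png

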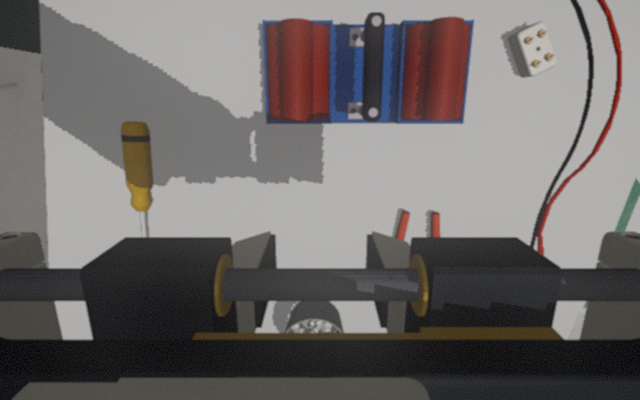

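The spare is saddled: (0.5259,-0.0987), top level with the finished pile's, angle -80.25°. Next I'll take the grip bar.

>>> carry_out([
  [1.2,5,0,0,3.6],
  [2.45,10.1,0,0,3.6],
  [2.45,10.1,-3,0,3.6],
  [2.45,10.1,-7,0,3.6],
  [2.45,10.1,-10.5,0,3.6],
  [2.45,10.1,-13,0,3.6],
  [2.45,10.1,-14.8,0,3.6],
  [2.45,10.1,-15.6,0,3.6],
  [2.45,10.1,-15.6,0,3.6],
  [2.45,10.1,-15.6,0,3.6],
])

```text
clock: 9.8
position: [0.5865, -0.0858, 0.1114]
ee_rot: [-2.02, -2.401, 0.0]
force: [-0.1, -0.3, 0.2]
width: 0.392
```

>>> carry_out([
  [0,0,0,0,2.6],
  [0,0,0,0,2.0],
  [0,0,0,0,1.7],
  [0,0,0,0,1.5],
  [0,0,0,0,1.3],
  [0,0,0,0,0.8],
  [0,0,0,0,0.8],
  [0,0,0,0,0.8],
], squeeze=10)

```text
clock: 10.6
position: [0.5861, -0.0859, 0.1115]
ee_rot: [-2.019, -2.4, 0.001]
force: [-4.8, -0.2, 6.1]
width: 0.152
```

>>> carry_out([
  [0,0,0,0,0.8],
  [0,0,0,0,0.8],
  [0,0,0,0,0.8],
  [0,0,0,0,0.8],
], squeeze=45)

```text
clock: 11.0
position: [0.5861, -0.0859, 0.1115]
ee_rot: [-2.019, -2.4, 0.001]
force: [-2.4, -0.4, 3.0]
width: 0.146
```

>>> carry_out([
  [0,0,0.1,0,0.8],
  [0,0,0.3,0,0.8],
  [0,0,0.6,0,0.8],
  [0,0,1.0,0,0.8],
  [0,0,1.5,0,0.8],
  [0,0,2.1,0,0.8],
  [0,0,2.8,0,0.8],
  [0,0,3.5,0,0.8],
  [0,0,4.3,0,0.8],
  [0,0,5.1,0,0.8],
  [0,0,5.9,0,0.8],
  [0,0,6.7,0,0.8],
  [0,0,7.5,0,0.8],
  [0,0,8.2,0,0.8],
  [0,0,8.8,0,0.8],
  [0,0,9.3,0,0.8],
  [0,0,9.7,0,0.8],
  [0,0,9.9,0,0.8],
  [0,0,10.0,0,0.8],
  [0,0,10.0,0,0.8],
])

```text
clock: 13.0
position: [0.586, -0.0859, 0.2115]
ee_rot: [-2.019, -2.4, 0.001]
force: [0.3, 0.9, -6.6]
width: 0.148
```

>>> carry_out([
  [0,0,0,0,0.8],
  [0,0,0,0,0.8],
  [0,0,0,0,0.8],
  [0,0,0,0,0.8],
  [0,0,0,0,0.8],
  [0,0,0,0,0.8],
])

```text
clock: 13.6
position: [0.586, -0.0859, 0.2115]
ee_rot: [-2.019, -2.4, 0.001]
force: [-0.1, -0.1, -6.3]
width: 0.147
```

Run:
```python
from h import *;from cell import arm
s,p,d,W,T=wrist(arm);print(s["clock"],s["position"],s["force"],s["width"],abs(s["dq"]).max())
q,dq=arm.get_image("scene");Ws=fixed(arm,"scene",q,dq)
t,dt=arm.get_image("top");Wt=fixed(arm,"top",t,dt)
a=np.radians(-170.2);x=np.array([np.cos(a),np.sin(a)]);y=np.array([-x[1],x[0]]);o=np.array([.5861,-.0868])
for nm,P,D,I in(("wrist",W,d,p),("scene",Ws,dq,q),("top",Wt,dt,t)):
    r=masks(I)[0];Q=P[r&(D>0)];E=Q[:,:2]-o;X,Y=E@x,E@y
    for sg in(1,-1):
        m=(abs(Y)<.06)&(abs(X-sg*.062)<.04)&(Q[:,2]>.1)&(Q[:,2]<.2)
        if m.sum()>20: print(nm,sg,m.sum(),"x",np.percentile(X[m],[2,50,98]).round(4),"y",np.percentile(Y[m],[2,98]).round(4),"ztop",np.percentile(Q[m,2],98).round(4))
cv2.imwrite("pics/end.png",np.hstack([cv2.resize(p[60:],(400,225)),cv2.resize(q[90:290,200:480],(400,286))[:225]])[:,:,::-1])
```

```text
13.6 [ 0.58603186 -0.08590404  0.21147587] [-0.12436422 -0.1207866  -6.34998393] 0.14728673395923128 0.001560294561894384
wrist 1 7150 x [0.0338 0.0508 0.0833] y [-0.0396 -0.0036] ztop 0.1577
wrist -1 6501 x [-0.0865 -0.053  -0.0351] y [-0.0386 -0.002 ] ztop 0.1575
scene 1 661 x [0.0573 0.077  0.0922] y [-0.0355  0.0384] ztop 0.1578
scene -1 177 x [-0.073  -0.048  -0.0331] y [0.0133 0.0383] ztop 0.1572
```

View pics/end.png

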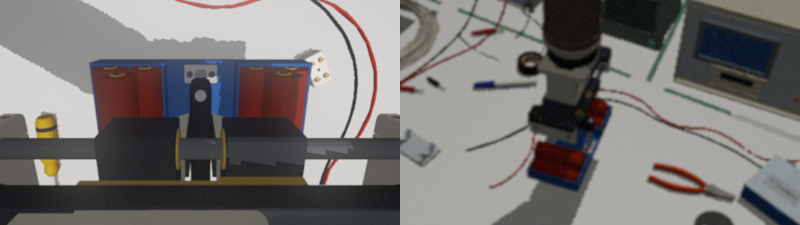

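Both piles are intact with tops level at 0.158 m. The carrier hangs at about 10 cm, straight and still, so I'm handing in.

```bash
python3 -c "
from cell import arm
print(arm.sign_off())"
```

```text
the job is handed in; nothing more can be done
None
```

The loose rod is in place on the unfinished pile, and I handed the job in at about 13.7 s with the carrier held about 10 cm above the bench.

- **Rod placement:** after I let go, the rod measured within about 1 mm of the gap centre. It was in line to about 0.1°, and its top was level with the finished pile's at 58.2 mm.
- **Grip and lift:** I gripped the bar with 45 N, about 1 mm off its centre along y, and lifted straight up 10.0 cm.
- **Last checks:** the wrist camera put the tops of the two piles at 157.7 and 157.5 mm, and the scene camera at 157.8 and 157.2 mm, so the carrier is level across. The load on the wrist was 6.3 N, the joints were still, and both piles looked intact.
- **Not fully checked:**
  - The top camera gave no usable reading of the piles at the end.
  - Parts of the piles were hidden behind the gripper in the other two views.
  - The tilt along the bar and the positions of the bystanders were judged only by eye.

No check failed or disagreed.

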